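# Find and mark the high spot of a wreath hoop on the truing turntable

## Task

Turn the wreath hoop slowly on its turntable (its red handle is for that; never faster than half a turn a second) and find the one spot of its rim that pushes the needle furthest: there are lesser bulges too, which do not count. Stop and leave the hoop with that high spot at the feeler, then press the green marker cap fully down there and let it spring back up. Do not mark any other spot, and leave the mug, the candle and the bauble tray where they are.

Things in the scene. Friction and masses are not known exactly. Their poses are not given: they have to be found in the camera images.
- jig: Plywood board of the truing jig, fixed, 240 x 360 x 15 mm. Origin on the table under the turntable's vertical axis, z up; the board reaches 120 mm to +x, -x and +y, 240 mm to -y. The white turntable (diameter 184 mm, top at 38 mm) carries a clamped cane hoop (outer diameter about 200 mm, bar 24 mm thick, top at 62 mm). The feeler's ball touches the hoop's outside at the jig's -y side.
- turntable (a joint): Angle of turntable and hoop, rad, counter-clockwise from above positive. Turns without end either way, light friction (about 2 N at the handle), stays where left. At 0 the handle lies 135 degrees counter-clockwise from the jig's +x. The hoop is clamped at an unknown angle, different each time, so this number does not tell where the high spot is.
- handle_grip (a point): Middle of the red handle, 109 mm above the table, 55 mm from the turntable's axis, carried round with it. The handle is an upright round knob, diameter 22 to 24 mm, from 77 to 132 mm above the table, that revolves freely on its pin: a gripper holding it can go round the circle without being turned.
- feeler (a joint): Angle of the sprung feeler, rad; grows (needle swings to the jig's +x) as the hoop pushes the ball outward. About 0.00 on the plain rim, 0.06 and 0.09 at the tops of the two lesser bulges, 0.175 at the high spot. The high spot is a smooth bulge 6 mm high over about 90 degrees of the hoop; the lesser ones are 2.5 and 3.5 mm high over 80 degrees.
- needle_tip (a point): Tip of the red needle, 104 mm from the feeler's pivot (at x 32, y -118 mm of the jig), 50 mm above the table; it swings about 18 mm, from plain rim to high spot, over the dial block (top at 42 mm) at the board's -y end.
- marker (a joint): How far the green marker cap is pressed down, m: 0 up, 0.008 fully down. It is sprung: 2 N to start, 6 N at the bottom.
- marker_top (a point): Centre of the top face of the green marker cap, diameter 32 mm, 105 mm above the table when up, beside the feeler at x -45 mm, y -150 mm of the jig. A black nib arm reaches from it over the hoop (its highest part 85 mm above the table).
- mug: Bystander: white ceramic mug, 76 mm diameter, 90 mm high, origin at the centre of its underside.
- candle: Bystander: dark red candle, 64 mm diameter, 80 mm high, origin at the centre of its underside.
- bauble_tray: Bystander: white open tray of baubles, 140 x 100 x 45 mm, origin at the centre of its underside.

How it is judged (in metres and radians):
On the way, in this order (a step that is already met when the one before it is completed fails the run):
1. the hoop stands still with its high spot at the feeler (value of joint feeler above 0.15 rad and velocity of joint turntable between -0.1 and 0.1 rad/s), for 0.3 s.
2. the marker cap is pressed fully down there (all of step 1 and value of joint marker above 0.0065 m), for 0.1 s.
At the end, for the whole second after the job is handed in: The hoop stands still (under 0.1 rad/s) with its high spot at the feeler (feeler above 0.15 rad, about 10 degrees either side of the top), having been marked there (cap pressed more than 6.5 mm), and the cap is up again (less than 2 mm down) (all of step 1 and value of joint marker below 0.002 m); the robot touches nothing.
It fails at once if the marker is pressed (more than 4 mm) at any other spot (value of joint marker above 0.004 m and value of joint feeler below 0.145 rad).
It fails at once if the hoop is spun faster than half a turn a second (velocity of joint turntable above 3.3 rad/s or velocity of joint turntable below -3.3 rad/s).
It fails at once if the mug, the candle or the tray is moved more than 20 mm or tipped (distance of any of mug, candle, bauble_tray from where it was at the start of the episode above 0.02 m or angle between any of mug, candle, bauble_tray's own z axis and vertical above 0.3 rad).
It also fails if it takes over 64 s, if anything falls off the work surface, if the arm or the gripper's body presses on something with over 40 N, if the wrist force passes 120 N, or if a joint passes its speed limit or range.

## Robot

A 6-joint arm with a two-finger parallel gripper is mounted at the origin on the work surface. World frame = base frame: x ahead of the robot, y to its left, z up, the work surface at z = 0. Lengths are in mm, angles in rad, forces in N, time in s.
With the tool pointing down it reaches from about 350 to 925 mm from the base axis. Payload 6.4 kg.
Tool frame: the origin (TCP) lies between the finger pads; the fingertips stand manip.tip_reach ahead of it and the grasp point (between the pads) lies 8 mm behind it (manip.tip_reach is the distance from the TCP to the fingertips, in mm); x points along the fingers, z is the direction in which the jaws open and shut, and the axes are right-handed (so a half turn about x gives the same grasp; the last joint's range is limited). The gripper opens to 85 mm and grips with 20 to 120 N. Pads are 22 mm wide; open, the fingers measure 114 mm over their backs; the gripper's body (76 mm by 85 mm) begins 54 mm behind the grasp point. The pads swing forward as they close: fully open they stand 13 mm farther back than shut.
Start: joints at [1.122, 0.245, 1.558, -0, 1.339, -0.174], TCP at [176.377, 625.624, 242.29] pointing down, gripper open.
Joint ranges: [-3.13, 3.13], [-1.02, 2.26], [0.13, 2.54], [-0.95, 4.09], [0.21, 2.88], [-2.74, 2.74]. Speed limits (rad/s): [2.57, 2.57, 3.14, 3.14, 3.14, 3.14].

## Interface

Orientations are given as a unit quaternion [x, y, z, w].
In Python, from station import manip gives the robot as it stands. Calls block until the motion is done:
- manip.goto(position, orientation): joint-space move of the TCP to a pose.
- manip.move_linear(position, rotation=None, speed=150): straight line of the TCP; rotation=None keeps the orientation; speed is the mean speed in mm/s.
- manip.movej(angles): joint-space move.
- manip.move_gripper(opening, effort=None): opening from 0.0 (shut) to 1.0 (fully open); effort is the grip in N (None keeps the last); returns when the fingers have stopped.
- manip.sleep(seconds).
- manip.solve_ik(position, orientation): joint angles nearest the present ones, or None.
- manip.state(): the state.
- manip.snapshot(name): name is "scene" or "top" or "wrist"; returns (picture, depth): 400x640x3 uint8, red, green, blue; 400x640 float32, mm along the optical axis (not along the pixel's ray), 0 where there is no reading.
- manip.camera_params(name): a dict with "fx", "fy", "cx", "cy" (pixels), "pose" (4x4, takes a point from camera to world coordinates). Camera axes: x right, y down, z forward; pixel columns grow to the right and rows downward; lengths in mm; the calibration is good to about 2 mm. The wrist camera is an equidistant fisheye: a pixel r from the principal point sees the ray r / f radians off the axis. A picture is of the moment at which its call begins: read the wrist's pose just before it. camera_params takes no time and is no camera call; for the wrist camera it gives the pose at the moment of the call.
A pose or a line that the arm cannot do raises manip.Unreachable and nothing moves.
- manip.hand_in(): hands the job in, once; it reports no verdict.
Trained networks look in the newest picture that a camera, given by its name, has taken for a name from the list of things; names that differ only in an ending like _2 or _b are one class to them, and where a whole thing is asked for, a point or a joint stands for the part that bears it (a point fixed in the world has none). Each returns a list of dicts, best first, with "p" (0 to 1); they miss things now and then, are a little off and sometimes report something else, mostly with a low value. They report only what shows in the picture. A call takes as long as a camera call.
- manip.find_in(camera, name): "rect" ([left, top, right, bottom] in pixels, round what is visible of it).
- manip.place_of(camera, name): "location" ([column, row] in pixels: a listed point, or the origin of a listed thing).
The state is a dict: "t": time; "qpos": joint angles; "joint_vel": joint speeds; "joint_efforts": joint torques, N m; "position": TCP position; "tool_rot": TCP orientation; "wrist_force": force on the tool from outside, world axes, zero at the start; "torque": the same for the moment, N m; "gripper_width": opening from 0.0 (shut) to 1.0 (fully open).
Only numpy, scipy, OpenCV 4.12 (cv2) and the standard library are available. Lean on these libraries where they do the work, as an engineer would, in place of code of your own. Each camera call takes 0.05 s, during which the arm holds its last target.

## Working session

There is one attempt and no reset: what is moved stays moved. The work goes in short steps, each a Python script; the robot and the scene stay as the last script left them, time stands still between calls to the robot, and variables do not carry over. Pictures are saved under pics/ and viewed, and the job is handed in when it is done.

```bash
ls; mkdir -p pics
cat > h.py <<'E'
import numpy as np, cv2
from station import manip
def snap(c,fn=None):
    im,d=manip.snapshot(c)
    if fn: cv2.imwrite('pics/'+fn,im[:,:,::-1])
    return im,d
def ray(c,uv,P=None):
    P=P or manip.camera_params(c); T=np.array(P['pose']); x=(uv[0]-P['cx'])/P['fx']; y=(uv[1]-P['cy'])/P['fy']
    if c=='wrist':
        r=np.hypot(x,y); s=np.sin(r)/max(r,1e-9); v=np.array([x*s,y*s,np.cos(r)])
    else: v=np.array([x,y,1.])
    return T[:3,3],T[:3,:3]@v
def atz(c,uv,z,P=None):
    o,v=ray(c,uv,P); return o+v*(z-o[2])/v[2]
E
python3 - <<'E'
from h import *
s=manip.state();print(s,manip.tip_reach)
for c in('scene','top','wrist'):
    im,d=snap(c,c+'0.png')
    P=manip.camera_params(c);print(c,P['fx'],np.round(P['pose'],3).tolist())
    for n,z in(('handle_grip',109),('marker_top',105),('needle_tip',50),('jig',0),('mug',0),('candle',0),('bauble_tray',0)):
        try:
            for r in manip.place_of(c,n)[:2]: print(n,r['p'],np.round(r['location'],1),np.round(atz(c,r['location'],z,P),1))
        except Exception as e: print(n,e)
E
```

```text
pics
{'t': 0.0, 'qpos': array([ 1.12187598e+00,  2.45800715e-01,  1.55902677e+00, -6.11917816e-06,
        1.33868536e+00, -1.74120536e-01]), 'joint_vel': array([-9.30049849e-04, -2.55156047e-06, -1.38022438e-04,  6.87980141e-04,
        7.81412173e-04, -1.55841844e-03]), 'joint_efforts': array([-9.96599993e-04, -4.29499590e+01, -3.26128721e+01, -2.16272815e-04,
        5.24447867e-03,  5.93174065e-06]), 'position': array([176.15168284, 625.11696698, 241.18198251]), 'tool_rot': array([-0.42711562,  0.56437429,  0.42649227,  0.56316805]), 'wrist_force': array([ 0.96059552, -0.03561657,  0.33542385]), 'torque': array([0.03108148, 0.05605826, 0.01823743]), 'gripper_width': 1.0011462577232817} 11.0
scene 458.5950232028803 [[-0.158, 0.648, -0.745, 1322.33], [0.987, 0.113, -0.111, 174.558], [0.012, -0.753, -0.658, 711.248], [0.0, 0.0, 0.0, 1.0]]
handle_grip 0.74 [358.4 158.1] [496.6 150.3 109. ]
marker_top 0.71 [263.3 164.8] [551.8 -52.  105. ]
jig 0.63 [331.9 206.9] [546.3 101.9   0. ]
mug 0.69 [417.9 207.8] [515.5 297.4   0. ]
mug 0.19 [357.5 284.5] [758.5 179.3   0. ]
candle 0.66 [401.2 175. ] [399.5 257.5   0. ]
bauble_tray 0.8 [358.5 282.6] [753.6 180.8   0. ]
top 423.79304852534744 [[0.015, -0.982, 0.188, 465.398], [-0.999, -0.009, 0.032, 53.651], [-0.029, -0.188, -0.982, 910.143], [0.0, 0.0, 0.0, 1.0]]
handle_grip 0.78 [285.1 268. ] [502.8 149.2 109. ]
handle_grip 0.29 [280.4 153.7] [726.9 165.6 109. ]
marker_top 0.73 [393.3 242.2] [554.1 -54.6 105. ]
needle_tip 0.7 [405.9 199.7] [648.4 -89.3  50. ]
jig 0.59 [312.8 251.3] [544.2 103.7   0. ]
mug 0.75 [221.6 263.9] [514.8 299.4   0. ]
candle 0.74 [239.5 325.1] [388.4 254.1   0. ]
bauble_tray 0.62 [285.1 154.4] [760.9 170.2   0. ]
wrist 309.70691628693146 [[0.271, 0.926, 0.264, 109.957], [0.963, -0.261, -0.075, 645.425], [-0.0, 0.274, -0.962, 374.23], [0.0, 0.0, 0.0, 1.0]]
jig 0.74 [143.7 386.4] [529.1 112.9   0. ]
candle 0.88 [163.4 337.9] [392.1 266.1   0. ]
```

View pics/top0.png

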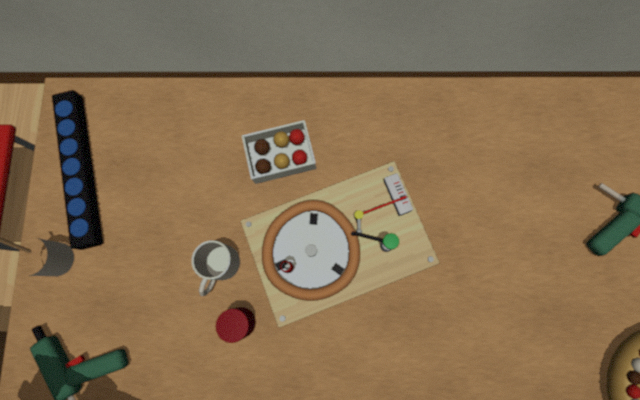

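View pics/scene0.png

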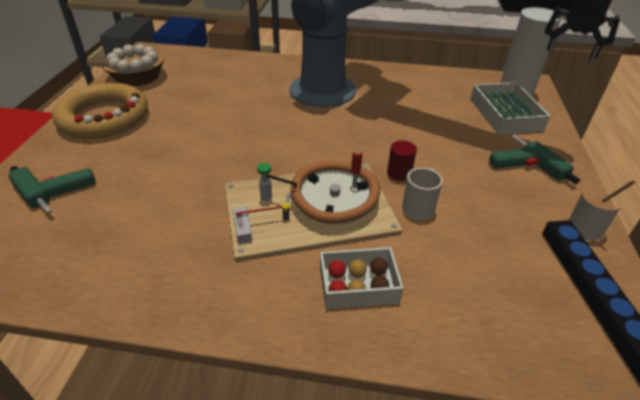

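```bash
cat > a.py <<'E'
from h import *
from scipy.spatial.transform import Rotation as R
from scipy.optimize import least_squares
im,d=snap('top'); P=manip.camera_params('top')
c=[(247,223),(394,164),(437,262),(279,325)]
w=np.array([atz('top',p,15,P)[:2] for p in c]);print(w)
hsv=cv2.cvtColor(im,cv2.COLOR_RGB2HSV)
g=cv2.inRange(hsv,(45,120,60),(85,255,255)); g[:, :360]=0; g[:,430:]=0
m=cv2.moments(g,True);gp=(m['m10']/m['m00'],m['m01']/m['m00']);print(gp,m['m00'],atz('top',gp,105,P))
# corner jig coords: (247,223) is +y far..., 
J=np.array([[120,120],[120,-240],[-120,-240],[-120,120],[-45,-150]],float)
W=np.vstack([w,atz('top',gp,103,P)[:2]])
f=lambda p:((np.c_[np.cos(p[2])*J[:,0]-np.sin(p[2])*J[:,1],np.sin(p[2])*J[:,0]+np.cos(p[2])*J[:,1]]+p[:2])-W).ravel()
r=least_squares(f,[545,103,.34]);print(r.x,np.degrees(r.x[2]),r.fun.reshape(-1,2).round(1))
# depth check around
for uv in [(310,251),(290,266),(391,241)]: print(uv,d[uv[1],uv[0]])
crop=im[150:340,230:450]; cv2.imwrite('pics/crop.png',cv2.resize(crop,None,fx=3.4,fy=3,interpolation=2)[:,:,::-1])
s=manip.state();print(R.from_quat(s['tool_rot']).as_matrix().round(3))
E
python3 a.py
```

```text
[[ 601.88055957  245.56031082]
 [ 735.33663242  -71.00375332]
 [ 523.70994313 -156.60549251]
 [ 391.26157764  169.34528258]]
(390.18390804597703, 240.816091954023) 174.0 [556.70420737 -48.70743716 105.        ]
[5.40868730e+02 1.03336468e+02 3.85036853e-01] 22.06098665470805 [[ 5.1 14.1]
 [ 6.9 -3. ]
 [-3.9 -7.6]
 [-6.7  0.1]
 [-1.4 -3.6]]
(310, 251) 856.91156
(290, 266) 775.78955
(391, 241) 802.84814
[[ 0.    -0.962  0.271]
 [-0.     0.271  0.962]
 [-1.    -0.    -0.   ]]
```

View pics/crop.png

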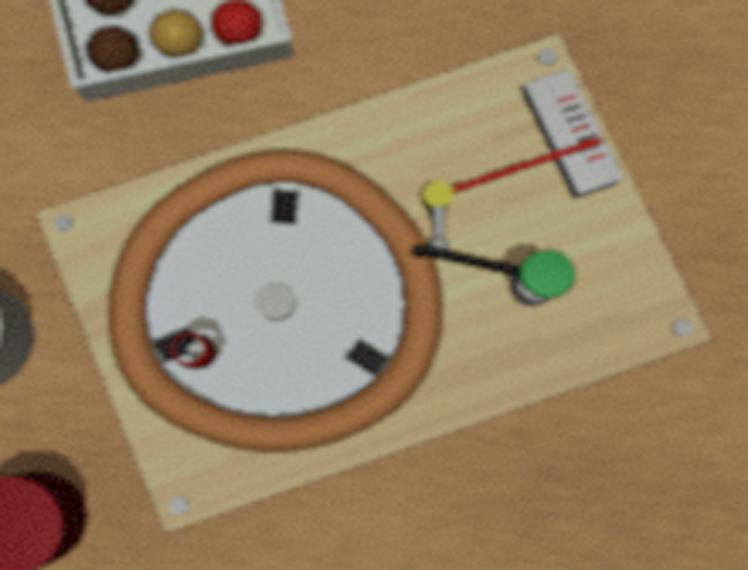

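```bash
sed -i 's/^c=.*/c=[(241.8,221),(395.3,162),(438.8,262.7),(278.5,326.7)]/' a.py
cat >> a.py <<'E'
print(atz('top',(311.2,250),44,P))
x,y,t=r.x
T=np.array(P['pose'])
for v in range(255,275,1):
  row=[]
  for u in range(280,300,1):
    o,q=ray('top',(u,v),P); p=o+q*d[v,u]
    row.append(f"{p[2]:.0f}")
  print(v,' '.join(row))
E
python3 a.py
python3 - <<'E'
import cv2
im=cv2.imread('pics/top0.png')[252:282,270:306]
cv2.imwrite('pics/hc.png',cv2.resize(im,None,fx=16,fy=16,interpolation=0))
im=cv2.imread('pics/scene0.png')[140:270,220:400]
cv2.imwrite('pics/sc.png',cv2.resize(im,None,fx=4,fy=4,interpolation=2))
E
```

```text
[[ 606.11706796  257.02188663]
 [ 739.89390768  -73.9085675 ]
 [ 522.30751051 -160.27461579]
 [ 387.87968872  170.25747752]]
(390.16279069767444, 240.8081395348837) 172.0 [556.71890391 -48.66776113 105.        ]
[5.41799844e+02 1.04539245e+02 3.83368474e-01] 21.965395553339537 [[ 2.1  3.7]
 [ 3.   0.8]
 [-2.  -2.7]
 [-2.3  0.7]
 [-0.8 -2.5]]
(310, 251) 853.26587
(290, 266) 774.4823
(391, 241) 802.00574
[[-0.    -0.962  0.271]
 [-0.     0.271  0.962]
 [-1.     0.    -0.   ]]
[542.97678017 104.61602189  44.        ]
255 40 40 40 41 38 36 39 40 38 36 39 39 40 37 37 38 35 42 37 41
256 39 39 37 40 37 37 36 37 37 38 39 38 39 38 38 38 38 38 38 36
257 38 38 39 38 38 41 36 38 37 37 39 41 39 40 40 37 40 40 38 38
258 40 38 38 38 41 36 38 38 39 34 37 37 36 40 39 38 38 39 40 36
259 36 39 41 49 51 51 40 37 40 37 39 39 39 41 39 39 40 39 38 39
260 39 53 51 55 50 125 129 126 37 39 40 37 38 41 40 39 37 39 38 36
261 52 52 53 127 131 133 131 130 131 127 114 39 39 36 39 40 41 41 40 37
262 53 52 130 133 53 50 51 40 135 132 127 109 39 39 38 38 38 39 39 37
263 53 128 53 52 52 53 52 48 38 131 129 126 107 38 40 38 40 38 38 38
264 53 130 50 52 52 53 54 90 87 87 131 125 116 100 40 38 36 42 40 38
265 128 133 52 50 57 54 87 87 89 89 131 128 118 104 37 41 36 39 39 40
266 129 133 53 51 52 53 89 87 88 90 132 131 120 106 37 35 38 38 37 37
267 910 130 56 50 53 89 88 87 87 89 130 129 120 105 87 38 40 37 39 37
268 51 133 52 46 38 37 89 84 88 133 131 128 113 103 78 39 38 39 40 38
269 53 128 130 39 38 40 89 88 133 129 127 120 109 100 39 39 41 39 39 39
270 38 39 128 132 133 133 131 132 134 129 119 114 104 88 38 910 39 39 40 39
271 37 39 40 129 128 132 131 129 128 122 111 103 89 39 38 40 38 37 37 37
272 42 39 38 41 39 110 119 115 111 107 101 81 39 38 36 38 39 40 39 37
273 39 37 41 39 39 38 40 37 39 41 41 38 39 42 40 38 37 36 40 38
274 38 38 40 36 38 38 38 37 37 37 39 39 39 39 40 37 39 41 39 40
```

View pics/sc.png

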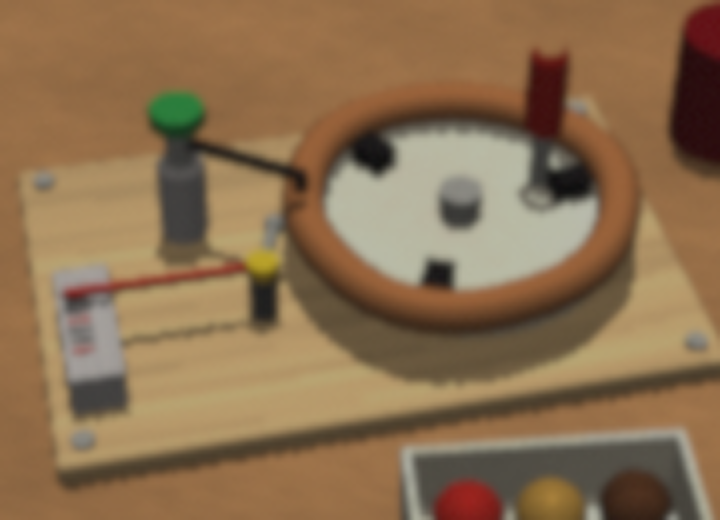

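View pics/hc.png

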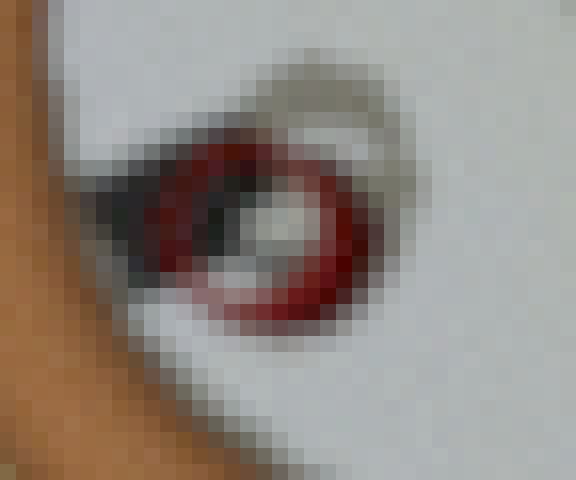

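```bash
cat >> h.py <<'E'
from scipy.spatial.transform import Rotation as R
AX=np.array([542.3,104.3]); YAW=np.radians(21.97)
def jw(x,y): return AX+np.array([np.cos(YAW)*x-np.sin(YAW)*y,np.sin(YAW)*x+np.cos(YAW)*y])
def quat(a):
    z=np.array([np.cos(a),np.sin(a),0]);x=np.array([0,0,-1.]);return R.from_matrix(np.c_[x,np.cross(z,x),z]).as_quat()
def needle(c='top',fn=None):
    im,_=snap(c,fn); P=manip.camera_params(c)
    T=np.linalg.inv(np.array(P['pose']))
    hsv=cv2.cvtColor(im,cv2.COLOR_RGB2HSV)
    m=cv2.inRange(hsv,(0,130,40),(6,255,255))|cv2.inRange(hsv,(172,130,40),(180,255,255))
    v,u=np.nonzero(m)
    W=np.array([atz(c,(a,b),50,P)[:2] for a,b in zip(u,v)]).reshape(-1,2)
    D=W-jw(32,-118); J=np.c_[np.cos(YAW)*D[:,0]+np.sin(YAW)*D[:,1],-np.sin(YAW)*D[:,0]+np.cos(YAW)*D[:,1]]
    k=(J[:,1]<-15)&(J[:,1]>-108)&(abs(J[:,0])<35); J=J[k]
    if len(J)<12: return None,None,len(J)
    # angle from pivot (robust), and free line slope
    a=np.arctan2(J[:,0],-J[:,1]); far=J[:,1]<-50
    s=-np.polyfit(J[:,1],J[:,0],1)[0]
    return np.median(a[far]) if far.any() else None,np.arctan(s),len(J)
E
python3 - <<'E'
from h import *
P=manip.camera_params('top')
print(atz('top',(285.7,265.7),132,P), atz('top',(288,266),88,P))
for c in('top','scene'): print(c,needle(c))
print([manip.solve_ik([500,148,103],quat(np.radians(a))) for a in (0,16,30,-74)], manip.state()['t'])
E
```

```text
[505.88359465 145.52178202 132.        ] [507.65618509 146.24653644  88.        ]
top (np.float64(0.010381647693469517), np.float64(-0.004851901137784447), 81)
scene (np.float64(-0.013325810687020375), np.float64(0.013856322290303053), 13)
[array([ 7.01298761e-02,  1.22524762e-01,  1.97671477e+00, -4.44089210e-16,
        1.04235312e+00,  7.01298761e-02]), array([ 7.01298761e-02,  1.22524762e-01,  1.97671477e+00, -4.44089210e-16,
        1.04235312e+00, -2.09122804e-01]), array([ 7.01298761e-02,  1.22524762e-01,  1.97671477e+00, -4.44089210e-16,
        1.04235312e+00, -4.53468900e-01]), array([ 7.01298761e-02,  1.22524762e-01,  1.97671477e+00, -4.44089210e-16,
        1.04235312e+00,  1.36167352e+00])] 1.4
```

Run:
```python
from h import *
q=quat(np.radians(10))
manip.goto([506,145.7,220],q)
manip.move_linear([506,145.7,103],speed=120)
print(manip.state()['position'],manip.state()['wrist_force'])
manip.move_gripper(0.0,effort=25)
s=manip.state();print(s['t'],s['position'],s['wrist_force'],s['gripper_width'])
print(needle('top','top1.png'),needle('scene','scene1.png'))
```

```text
[506.72901494 145.78330433 103.89682834] [-0.31201015 -0.75496582 -0.04892136]
5.2083 [505.90537564 145.86925519 103.34973395] [-2.04100211  0.87930493  4.14235118] 0.26525761680750404
(np.float64(0.01042982395418482), np.float64(-0.001682608135408098), 77) (np.float64(-0.006403644138468811), np.float64(0.020268599286563715), 17)
```

View pics/top1.png

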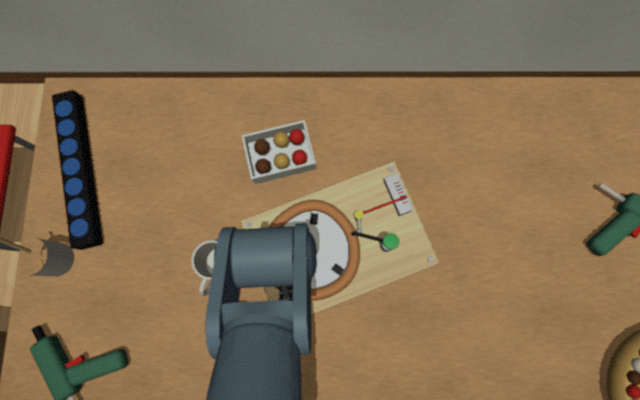

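View pics/scene1.png

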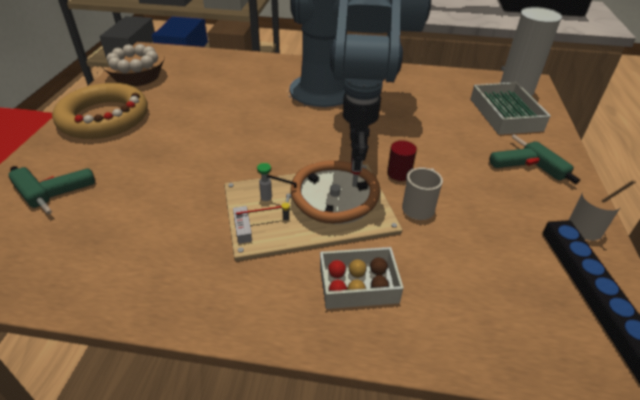

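```bash
cat > scan.py <<'E'
from h import *
import json
s=manip.state();p=s['position'][:2]-AX
a0=np.arctan2(p[1],p[0]);off=p-55*np.array([np.cos(a0),np.sin(a0)]);print(np.degrees(a0),np.hypot(*p))
log=[];mx=-1
for i in range(0,19):
    a=a0+np.radians(20*i)
    if i:
        t=AX+55*np.array([np.cos(a),np.sin(a)])
        manip.move_linear([t[0],t[1],103],speed=28)
    n=needle('top'); s=manip.state(); f=s['wrist_force']
    v=n[0]
    e=np.array([np.cos(a),np.sin(a)])
    pp=s['position'][:2]-AX
    print(i,round(np.degrees(a),1),round(np.degrees(np.arctan2(pp[1],pp[0]))%360,1),n,'Frad %.1f Ftan %.1f Fz %.1f'%(f[:2]@e,f[1]*e[0]-f[0]*e[1],f[2]),'t',round(s['t'],2))
    log.append((a,v))
    if v is not None: 
        mx=max(mx,v)
        if mx>.13 and v<mx-.05: break
    if np.hypot(f[0],f[1])>25: print('FORCE');break
json.dump(log,open('log.json','w'))
snap('top','top2.png')
E
python3 scan.py
```

```text
131.16305463915836 55.22914727330717
0 131.2 131.2 (np.float64(0.012413970691096166), np.float64(-0.005498726657355867), 79) Frad 2.5 Ftan 1.3 Fz 4.6 t 5.36
1 151.2 150.5 (np.float64(0.010381647693469517), np.float64(-0.00454121970007784), 77) Frad 5.4 Ftan -2.6 Fz 4.4 t 6.24
2 171.2 170.8 (np.float64(0.06851890241225128), np.float64(0.05054982960259178), 72) Frad 4.8 Ftan -2.4 Fz 7.6 t 7.12
3 191.2 191.1 (np.float64(0.08875146057322095), np.float64(0.07273277459853876), 72) Frad 3.6 Ftan -1.7 Fz 7.6 t 8.01
4 211.2 211.3 (np.float64(0.026901569491336194), np.float64(0.007325442164266649), 71) Frad 3.7 Ftan -2.0 Fz 5.9 t 8.89
5 231.2 231.4 (np.float64(0.012413970691096166), np.float64(-0.0011172289837799935), 74) Frad 0.6 Ftan -2.8 Fz 6.4 t 9.78
6 251.2 251.5 (np.float64(0.010274797773923912), np.float64(-0.007085801582395357), 76) Frad -0.2 Ftan -2.3 Fz 4.8 t 10.66
7 271.2 271.2 (np.float64(0.025833789574946763), np.float64(0.003324393256808299), 39) Frad -0.8 Ftan -2.4 Fz 6.5 t 11.54
8 291.2 291.0 (np.float64(0.1091605777062698), np.float64(0.08262056653571342), 44) Frad -2.1 Ftan -
[... 290 characters left out ...]
0.00445176484283272), np.float64(-0.01049581942756848), 75) Frad -5.2 Ftan -2.7 Fz 7.5 t 15.07
12 371.2 10.9 (np.float64(0.01042982395418482), np.float64(-0.004637784602692579), 75) Frad -5.6 Ftan -2.7 Fz 7.4 t 15.96
13 391.2 31.3 (np.float64(0.015466244346836536), np.float64(-0.0026096784311512443), 76) Frad -6.2 Ftan -2.5 Fz 7.5 t 16.84
14 411.2 50.7 (np.float64(0.12901796436942603), np.float64(0.10897661990889054), 77) Frad -5.5 Ftan -3.4 Fz 6.0 t 17.73
15 431.2 70.8 (np.float64(0.19575609815297695), np.float64(0.16999453123256614), 79) Frad -4.2 Ftan -1.9 Fz 5.1 t 18.61
16 451.2 91.3 (np.float64(0.11638155926942553), np.float64(0.09730759496585012), 71) Frad -1.4 Ftan -0.1 Fz 6.2 t 19.49
```

Run:
```python
from h import *
for d in (80,70):
    a=np.radians(d);t=AX+55*np.array([np.cos(a),np.sin(a)])
    manip.move_linear([t[0],t[1],103],speed=25)
    print(d,needle('top'),manip.state()['wrist_force'])
manip.sleep(.3)
print(needle('top'))
manip.move_gripper(1.0)
print(needle('top'))
p=manip.state()['position']
manip.move_linear([t[0],t[1],220],speed=150)
print(needle('top','top3.png'),manip.state()['wrist_force'],manip.state()['t'])
p=atz('top',(0,0),0)
```

```text
80 (np.float64(0.17149431118612646), np.float64(0.14968874906374408), 76) [-2.72696321 -1.32983318  8.17763742]
70 (np.float64(0.19575609815297695), np.float64(0.16999453123256614), 79) [-1.40665784 -2.49213541  8.75529751]
(np.float64(0.1954400295716493), np.float64(0.16806899626376362), 80)
(np.float64(0.1954400295716493), np.float64(0.16727063543855059), 78)
(np.float64(0.19512396099032164), np.float64(0.16904656148682368), 80) [-0.00498448  0.36061451  0.20623712] 22.7667
```

View pics/top3.png

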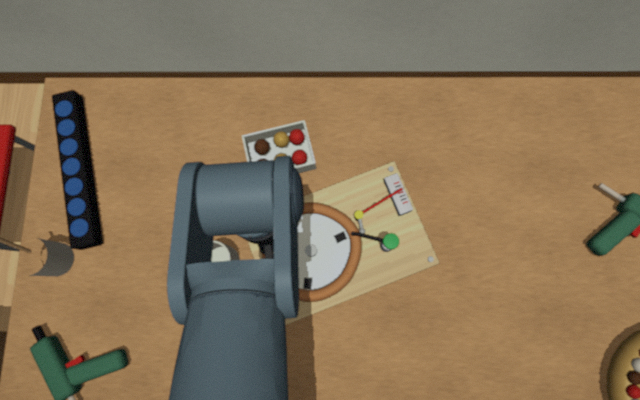

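```bash
python3 - <<'E'
from h import *
q=quat(np.radians(10)); x,y=556.2,-50.5
manip.move_gripper(0.0,effort=25)
manip.goto([x,y,200],q)
manip.move_linear([x,y,125],speed=80)
manip.sleep(.2)
f0=manip.state()['wrist_force'];print(f0,manip.state()['position'],manip.state()['t'],needle('top'))
z=119
while z>103:
    manip.move_linear([x,y,z],speed=20); manip.sleep(.1)
    s=manip.state();f=s['wrist_force']-f0;print(z,s['position'][2].round(2),f.round(2))
    if abs(f[2])>14: break
    z-=1
manip.sleep(.4)
print(manip.state()['wrist_force']-f0,needle('top','top4.png'));snap('scene','scene4.png')
manip.move_linear([x,y,130],speed=40)
manip.move_linear([x,y,220],speed=150)
print(manip.state()['t'],needle('top'))
E
python3 -c "
import cv2
im=cv2.imread('pics/scene4.png')[120:270,200:400]
cv2.imwrite('pics/s4.png',cv2.resize(im,None,fx=4,fy=4))"
```

```text
[-0.48208913 -0.12454088  0.26721935] [556.54734767 -50.60571654 125.59126899] 25.6583 (None, None, 0)
119 119.02 [1.   0.56 0.18]
118 118.04 [1.33 0.7  0.39]
117 117.01 [ 0.03  0.58 -1.34]
116 116.1 [ 1.2   0.29 -0.04]
115 115.19 [0.27 0.24 1.9 ]
114 114.11 [0.47 0.17 2.61]
113 113.14 [ 1.34 -0.49  3.31]
112 112.11 [ 0.61 -0.49  2.93]
111 111.14 [ 1.18 -0.56  4.14]
110 110.07 [ 0.5  -0.28  4.38]
109 109.11 [0.81 0.55 3.9 ]
108 108.21 [0.25 0.07 5.5 ]
107 107.96 [-1.72  0.56 10.36]
106 107.88 [-4.78  1.33 16.  ]
[-4.42393276  1.11968711 15.58719888] (None, None, 0)
32.8083 (None, None, 11)
```

View pics/s4.png

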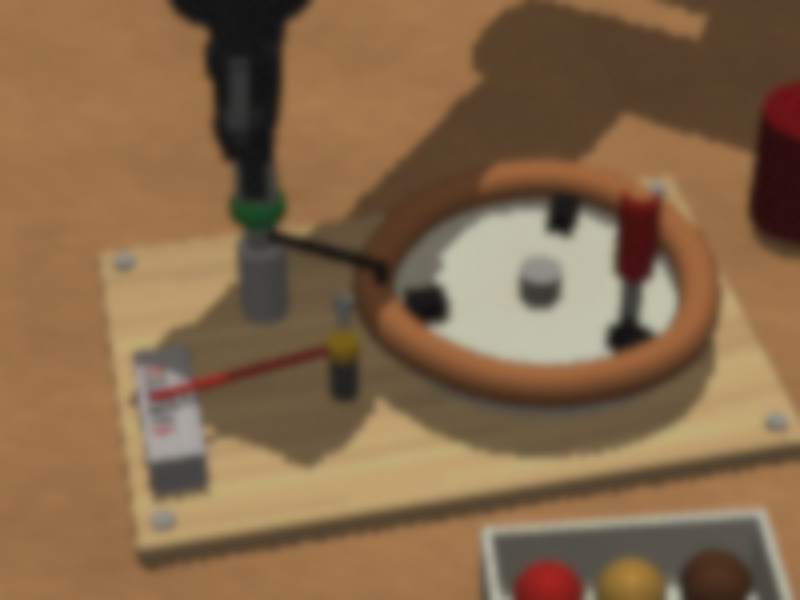

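Run:
```python
from h import *
manip.goto([400,150,260],quat(np.radians(10)))
print(needle('top','top5.png'),needle('scene','scene5.png'))
im,d=snap('top');P=manip.camera_params('top')
o,v=ray('top',(390,240),P);print('cap z',(o+v*np.median(d[238:243,388:393]))[2])
for n in('mug','candle','bauble_tray'):
    for c in('top','scene'):
        r=manip.place_of(c,n)
        if r: print(n,c,r[0]['p'],atz(c,r[0]['location'],0)[:2].round())
print(manip.state()['t'],manip.state()['wrist_force'])
```

```text
(np.float64(0.19512396099032164), np.float64(0.16849884549943528), 80) (np.float64(0.17438546435340901), np.float64(0.17535096529126135), 14)
cap z 105.3804618898223
mug top 0.75 [511. 300.]
mug scene 0.58 [527. 293.]
candle top 0.65 [395. 247.]
candle scene 0.9 [396. 256.]
bauble_tray top 0.59 [762. 177.]
bauble_tray scene 0.57 [762. 187.]
34.3167 [-0.13754327 -0.29790374 -0.01287745]
```

View pics/top5.png

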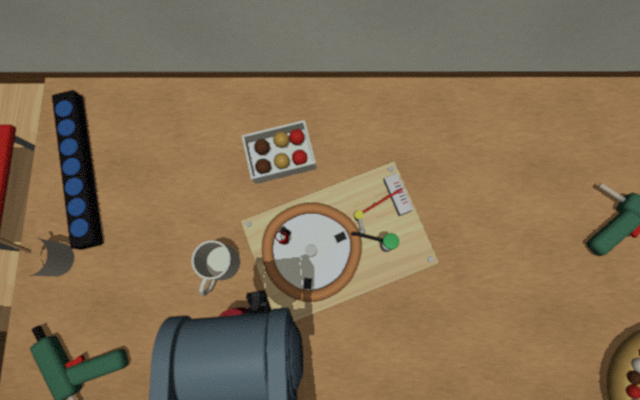

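```bash
python3 -c "
from h import *
manip.hand_in()"
```

```text
the job is handed in; nothing more can be done
```

I turned the hoop by its handle until the high spot was at the feeler, marked it there once, and handed the job in at about 34 s. No verdict is reported.

- **Finding the high spot:** I turned the hoop about 320° in 20° steps, at well under 1 rad/s on average. The top camera showed peaks of about 0.08, 0.10 and 0.18 rad, after taking off its 0.012 rad plain-rim reading. I stopped once the needle had passed the largest. The part I did not turn to is too small to hide another bulge that size, and all three listed bulges had shown up.
- **Setting the hoop:** I turned back to the peak and let go of the handle. The needle still read about 0.18 rad after I let go.
- **Marking:** I pressed the cap from first contact (TCP height 116 mm) to a hard stop at about 108 mm, which is the full 8 mm. The force rose from about 2 N to 5.5 N, then jumped to 16 N at the stop. The arm hid the needle from the top camera during the press, but the scene picture showed it still swung out.
- **Last checks:**
  - The needle read 0.17 to 0.18 rad in both cameras.
  - The cap was back up at 105 mm.
  - The arm was clear, with almost no force on the wrist.
  - The mug, candle and tray looked undisturbed and stood upright. The finder's positions for them differed from the start by up to about 13 mm, which I take to be finder noise (its two cameras disagreed by up to 17 mm).

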